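# Stack the large heat sinks on the sloped rack

## Task

Put the two large heat sinks (not the small one) on the sloped rack as one pile: one flat on the rack, the other flat on top of it, fins up, both with a side lying squarely up against the rack's backstop.

Things in the scene. Friction and masses are not known exactly. Their poses are not given: they have to be found in the camera images.
- heat_sink_1: one of two alike large finned heat sinks, bare light metal, 40 x 40 mm, 18 mm high, 0.05 kg, on the bench between chassis and rack, fins up. A solid block to the touch; grip it across either pair of sides. Origin: centre of its underside; z up out of the fins, x and y along its sides. (The heat sink of only 30 x 30 x 12 mm is a bystander)
- heat_sink_2: one of two alike large finned heat sinks, bare light metal, 40 x 40 mm, 18 mm high, 0.05 kg, on the bench between chassis and rack, fins up. A solid block to the touch; grip it across either pair of sides. Origin: centre of its underside; z up out of the fins, x and y along its sides. (The heat sink of only 30 x 30 x 12 mm is a bystander)
- sloped_rack: fixed rack on the robot's right: grey stand, dark steel deck 150 mm wide, open at the sides, falling 16 degrees (0.28 rad) away from the robot over 100 mm to a backstop square to it: 4 mm plate, as wide as the deck, 40 mm high (44 with its rubber edge). Deck surface 20 mm over the bench at the backstop, 48 mm at its upper edge. Origin: centre of its foot; x level towards the backstop, z up
- rack_seat (a point): the foot of the rack's backstop: point on the deck's surface, mid-width. x points down the slope into the backstop (deck at x = -0.100 to 0), y along the backstop, z square to the deck, upwards. A heat sink against the backstop has its origin at x = -0.020 here, and z = 0 (lower one) or 0.018 (upper one). Sinks do not slide on the deck by themselves
There are look-alikes about, which are no part of the job. Leave any brown or orange look-alike of the heat_sink_2 alone.

How it is judged (in metres and radians):
At the end, for the whole second after the job is handed in: Both large heat sinks lie still on the rack, fins up, flat to the deck within 8 degrees, a side facing the backstop within 12 degrees and 10 mm, centres within 58 mm of the rack's middle; either one lies on the deck and the other on it, offset at most 15 mm along each side (x of heat_sink_1 in the frame of rack_seat between -0.031 and -0.014 m and y of heat_sink_1 in the frame of rack_seat between -0.058 and 0.058 m and angle between the z axis of each of heat_sink_1, heat_sink_2 and the z axis of rack_seat, either way round below 0.15 rad and (angle between the x axis of heat_sink_1 and the x axis of rack_seat, either way round below 0.21 rad or angle between the y axis of heat_sink_1 and the x axis of rack_seat, either way round below 0.21 rad) and angle between each of heat_sink_1, heat_sink_2's own z axis and vertical below 0.6 rad and linear speed of each of heat_sink_1, heat_sink_2 below 0.01 m/s and x of heat_sink_2 in the frame of rack_seat between -0.031 and -0.014 m and y of heat_sink_2 in the frame of rack_seat between -0.058 and 0.058 m and (angle between the x axis of heat_sink_2 and the x axis of rack_seat, either way round below 0.21 rad or angle between the y axis of heat_sink_2 and the x axis of rack_seat, either way round below 0.21 rad) and ((z of heat_sink_2 in the frame of rack_seat between -0.005 and 0.006 m and z of heat_sink_1 in the frame of rack_seat between 0.013 and 0.025 m and x of heat_sink_1 in the frame of heat_sink_2 between -0.015 and 0.015 m and y of heat_sink_1 in the frame of heat_sink_2 between -0.015 and 0.015 m) or (z of heat_sink_1 in the frame of rack_seat between -0.005 and 0.006 m and z of heat_sink_2 in the frame of rack_seat between 0.013 and 0.025 m and x of heat_sink_2 in the frame of heat_sink_1 between -0.015 and 0.015 m and y of heat_sink_2 in the frame of heat_sink_1 between -0.015 and 0.015 m))); the robot touches nothing.
It also fails if it takes over 58 s, if anything falls off the work surface, if the arm or the gripper's body presses on something with over 40 N, if the wrist force passes 120 N, or if a joint passes its speed limit or range.

## Robot

A 7-joint arm with a two-finger parallel gripper is mounted at the origin on a cart in front of the work surface, level with it; the furniture and walls round the work are solid. World frame = base frame: x ahead of the robot, y to its left, z up, the work surface at z = 0. Lengths are in m, angles in degrees, forces in N, time in s.
With the tool pointing down it reaches from about 0.425 to 0.875 m from the base axis. Payload 4.7 kg.
Tool frame: the origin (TCP) lies midway between the tips of the shut fingers; the grasp point (between the pads) lies 19 mm behind it; z points along the fingers, y is the line along which they close (so a half turn about z gives the same grasp; the last joint's range is limited). The gripper opens to 87 mm and grips with 3 to 60 N. Pads are 19 mm wide; open, the fingers measure 117 mm over their backs; the gripper's body (75 mm by 190 mm) begins 51 mm behind the grasp point.
Start: joints at [-63.994, 18.392, -4.016, 83.108, 1.295, 78.541, -3.26], TCP at [0.277, 0.588, 0.223] pointing down, gripper open.
Joint ranges: [-163.93, 163.93], [-17.29, 119.83], [-79.2, 71.16], [3.27, 140.29], [-89.18, 269.18], [5.43, 117.66], [-154.24, 154.24]. Speed limits (degrees/s): [147.25, 147.25, 180, 180, 180, 180, 180].

## Interface

Orientations are given as [roll, pitch, yaw] about the fixed x, y, z axes, in that order (R = Rz(yaw) Ry(pitch) Rx(roll)).
In Python, from cell import env, viewer, boxes_of, masks_of gives the robot as it stands. The module is installed in compiled form; this text tells all that it offers.
- The arm moves only by the tool apply_moves, never from a script. Its argument "moves" is a list of rows, each a list of 7 numbers: the shift along the tool's x, y, z scaled (see below), then the turn, a rotation vector about the tool's x, y, z scaled (see below), then the opening, from 0 (shut) to 1 (fully open). A call has 1 to 20 rows; each row is the pose to reach, as a shift and turn from the pose commanded when the call began, along the tool's axes at that moment; what a row does not reach only later rows make up. The controller multiplies each number of a shift by 0.2 m and each number of a turn by 1.5 rad. A row lasts 1/10 s, in which the tool goes at most 50 mm and 8.59 degrees, less where a joint would pass 70% of its speed; a pose out of reach is approached as far as the arm can. A call with a number of a shift or a turn outside -1 to 1 is refused whole. A call with a gripper value outside its range is refused whole. The fingers move at their own pace and stop on an object; "grip_force" is the grip in N (left out, the last holds). Time passes only in rows, so rows that repeat a pose let the fingers close. It gives the time, the measured TCP pose, the force, the opening and the grip force at its end, in the units of the state.
- env.get_obs(): the state, without advancing time (a new reading comes with each control period).
- viewer.read_camera(name): name is "scene" or "top"; returns the picture (400x640x3 uint8, red, green, blue); there is no depth.
- viewer.get_calibration(name): a dict with "fov_y" (degrees; the focal length in pixels is half the picture's height over the tangent of half this angle, whatever the lens; pixels are square), "cx", "cy" (the principal point, pixels), "k1" (the pictures are not rectified: a ray, as slopes to the right and down, at radius r is drawn at 1 + k1 r^2 times it, then the intrinsics apply), "position" and "orientation" of the camera in the world. Camera axes: x right, y up, looking along -z (the intrinsics and any distortion apply to the point x, -y, -z); pixel columns grow to the right and rows downward; lengths in m; the calibration is good to about 2 mm. A picture is of the moment at which its call begins. get_calibration takes no time and is no camera call.
- env.sign_off(): hands the job in; it is judged then, once.
Trained networks look in the newest picture that a camera, given by its name, has taken for a name from the list of things; names that differ only in an ending like _2 or _b are one class to them, and where a whole thing is asked for, a point or a joint stands for the part that bears it (a point fixed in the world has none). Each returns a list of dicts, best first, with "conf" (0 to 1); they miss things now and then, are a little off and sometimes report something else, mostly with a low value. They report only what shows in the picture. A call takes as long as a camera call. They do not tell look-alikes from the thing itself.
- boxes_of(camera, target): "location" ([column, row] in pixels, amid what is visible of it).
- masks_of(camera, target): "pixels" (400x640 bool, what is visible of it) and "location" ([column, row] in pixels, amid what is visible of it).
The state is a dict: "time_s": time; "qpos": joint angles; "joint_velocities": joint speeds; "effort": joint torques, N m; "tool_pos": TCP position; "tool_rot": TCP orientation; "force": force on the tool from outside, world axes, zero at the start; "wrist_torque": the same for the moment, N m; "grip_width": finger opening in m; "grasp_force": force on a finger pad.
Only numpy, scipy, OpenCV 4.12 (cv2) and the standard library are available. Lean on these libraries where they do the work, as an engineer would, in place of code of your own. Each camera call takes 0.05 s, during which the arm holds its last target. There are 200 camera calls.

## Working session

There is one attempt and no reset: what is moved stays moved. The work goes in short steps, Python scripts to look and compute and a tool call to move; the robot and the scene stay as the last step left them, time stands still between calls to the robot, and variables do not carry over. Pictures are saved under pics/ and viewed, at most 10 in all, crops included, and the job is handed in when it is done.

Besides the shell and the picture viewer there is one more tool, called after "Call:" as name(argument=value, ...) on one line, values as JSON. apply_moves: Moves the arm, as the interface text tells. Shifts and turns lie within -1 to 1; 1 stands for 0.2 m of shift or 1.5 rad of turn. Its arguments: {"type":"object","properties":{"moves":{"type":"array","items":{"type":"array","items":{"type":"number","minimum":-1,"maximum":1}}},"grip_force":{"type":"number"}},"required":["moves"]}

```bash
mkdir -p pics; cat > h.py <<'E'
import numpy as np, cv2
from scipy.spatial.transform import Rotation as R
from cell import env, viewer, boxes_of, masks_of
def cal(n):
    c=viewer.get_calibration(n); return c
def Rc(c):
    o=np.array(c["orientation"],float)
    return o if o.shape==(3,3) else (R.from_euler('xyz',o,degrees=True).as_matrix() if o.size==3 else R.from_quat(o).as_matrix())
def K(c):
    f=200/np.tan(np.radians(c["fov_y"]/2)); return np.array([[f,0,c["cx"]],[0,f,c["cy"]],[0,0,1]]),np.array([c["k1"],0,0,0,0])
def ray(c,uv):
    k,d=K(c); p=cv2.undistortPoints(np.array(uv,float).reshape(-1,1,2),k,d).reshape(-1,2)
    v=np.c_[p[:,0],-p[:,1],-np.ones(len(p))]; return v@Rc(c).T
def onz(c,uv,z):
    v=ray(c,uv);o=np.array(c["position"]); return o+v*((z-o[2])/v[:,2])[:,None]
def proj(c,P):
    k,d=K(c); q=(np.atleast_2d(P)-np.array(c["position"]))@Rc(c); q=q*[1,-1,-1]
    return cv2.projectPoints(q,np.zeros(3),np.zeros(3),k,d)[0].reshape(-1,2)
E
python3 - <<'E'
from h import *
print(env.get_obs())
for n in("scene","top"):
    im=viewer.read_camera(n); cv2.imwrite(f"pics/{n}0.png",im[:,:,::-1]); c=cal(n); print(n,c)
    for t in("heat_sink_1","sloped_rack"):
        for m in masks_of(n,t):
            p=m["pixels"]; print(t,round(m["conf"],2),np.round(m["location"]),p.sum(),im[p].mean(0).round(), np.round(onz(c,[m["location"]],0.018),3))
E
```

```text
{'time_s': 0.0, 'qpos': array([-63.99337035,  18.43914412,  -4.01584067,  83.1760992 ,
         1.29780954,  78.53985094,  -3.2617753 ]), 'joint_velocities': array([ 0.12618221, -0.03265419,  0.09624738, -0.00052081,  0.01602841,
       -0.04918007,  0.02850773]), 'effort': array([ 2.49200612e-04, -4.91289282e+01, -4.03803606e-01, -3.12529743e+01,
       -6.39027846e-02,  4.37590457e-02,  1.84256387e-04]), 'tool_pos': array([0.27656561, 0.58761124, 0.22145012]), 'tool_rot': array([-1.79890308e+02,  8.42511500e-03,  1.54802234e+02]), 'force': array([-0.29252834, -0.58446973, -0.21701103]), 'wrist_torque': array([-0.01800895,  0.00536011, -0.02870036]), 'grasp_force': 0.0, 'grip_width': 0.0870210925398767}
scene {'fov_y': 52.872777620378166, 'cx': 317.52176377753824, 'cy': 201.8540131579564, 'k1': 0.02757323366491305, 'position': array([0.21998691, 0.28208264, 0.58781545]), 'orientation': array([ 5.03901854e+01, -5.99130495e-02, -1.52976611e+02])}
heat_sink_1 0.93 [247. 225.] 366 [169. 171. 166.] [[ 0.628 -0.197  0.018]]
heat_sink_1 0.91 [316. 226.] 425 [178. 103.  48.] [[ 0.498 -0.26 
[... 289 characters left out ...]
425  0.018]]
top {'fov_y': 53.91635709533178, 'cx': 324.34134740578696, 'cy': 198.22269392450056, 'k1': -0.005920048686179977, 'position': array([ 0.41681053, -0.2857259 ,  0.89994053]), 'orientation': array([  5.7531332 ,  -0.74725261, -91.38543768])}
heat_sink_1 0.66 [277. 243.] 320 [198. 203. 199.] [[ 0.408 -0.191  0.018]]
heat_sink_1 0.66 [321. 258.] 330 [146. 104.  72.] [[ 0.371 -0.289  0.018]]
heat_sink_1 0.63 [301. 203.] 273 [236. 157.  75.] [[ 0.496 -0.246  0.018]]
heat_sink_1 0.62 [359. 262.] 306 [126.  89.  60.] [[ 0.362 -0.373  0.018]]
heat_sink_1 0.59 [278. 142.] 298 [192. 196. 191.] [[ 0.637 -0.196  0.018]]
sloped_rack 0.85 [375. 195.] 3594 [86. 89. 92.] [[ 0.511 -0.415  0.018]]
```

```bash
python3 - <<'E'
import cv2
a=cv2.imread("pics/top0.png")[100:310,220:460]; cv2.imwrite("pics/top0c.png",cv2.resize(a,None,fx=2.8,fy=2.8,interpolation=cv2.INTER_CUBIC))
E
```

```text
(no output)
```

View pics/top0c.png

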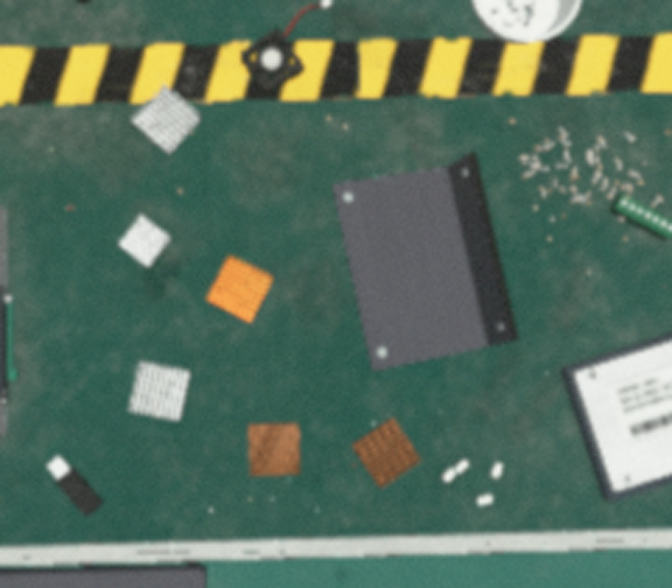

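View pics/scene0.png

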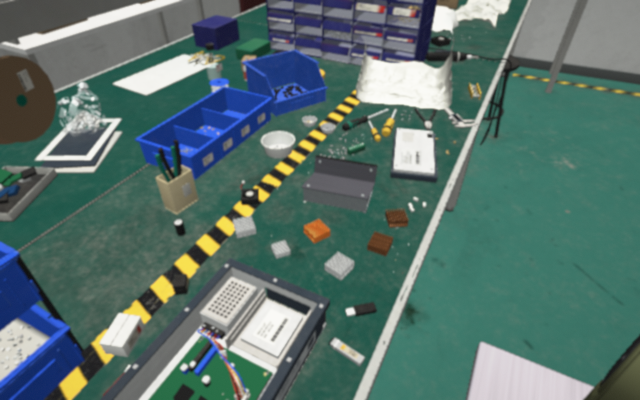

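The top view shows the bare large sinks at about (279,143) and (277,240), the small one at (272,186), and three orange or brown look-alikes. The rack is at about (372,193) with its backstop on the right, towards world -y. Next I'll fit the poses.

```bash
cat >> h.py <<'E'
from scipy.optimize import minimize, least_squares
def box(x,y,yaw,s=.04,h=.018):
    a=s/2; P=np.array([[i,j,k] for i in(-a,a) for j in(-a,a) for k in(0,h)]); return P@R.from_euler('z',yaw,degrees=True).as_matrix().T+[x,y,0]
def sil(c,P,S=4):
    m=np.zeros((400*S,640*S),np.uint8); q=proj(c,P); h=cv2.convexHull(np.round(((q+.5)*S-.5)*16).astype(np.int32).reshape(-1,1,2))
    cv2.fillConvexPoly(m,h,255,shift=4); return cv2.resize(m,(640,400),interpolation=cv2.INTER_AREA)/255.
def fgmask(im,uv,r=24):
    # light metal versus green bench
    b=im.astype(float); v=(b[:,:,0]-b[:,:,1])  # grey ~0, bench negative
    u0,v0=np.round(uv).astype(int); w=np.zeros(v.shape,bool); w[v0-r:v0+r,u0-r:u0+r]=1
    return v,w
def T_seat(x,y,yaw):
    T=np.eye(4);T[:3,:3]=(R.from_euler('z',yaw,degrees=True)*R.from_euler('y',0.28)).as_matrix();T[:3,3]=[x,y,.02];return T
E
python3 - <<'E'
from h import *
seg={}
for n in("scene","top"):
    im=cv2.cvtColor(cv2.imread(f"pics/{n}0.png"),cv2.COLOR_BGR2RGB); seg[n]=(im,cal(n))
inits=[(.637,-.196,{"top":(278,142),"scene":(246,225)}),(.408,-.19,{"top":(277,242),"scene":(341,266)})]
for x,y,uv in inits:
    for cams in (("top",),("scene",),("top","scene")):
        tg=[]
        for n in cams:
            im,c=seg[n]; v=im[:,:,0].astype(float)-im[:,:,1]; u0,v0=uv[n]; sl=(slice(v0-24,v0+24),slice(u0-24,u0+24))
            L=np.clip((v[sl]+30)/24,0,1)*np.clip((im[sl][:,:,0].astype(float)-70)/50,0,1)
            if n=="top": pass
            tg.append((c,sl,L))
        f=lambda p:sum(np.abs(sil(c,box(p[0]/100,p[1]/100,p[2]*10))[sl]-L).sum() for c,sl,L in tg)
        best=min((minimize(f,[x*100,y*100,a],method="Nelder-Mead",options=dict(initial_simplex=np.array([[x*100,y*100,a],[x*100+1,y*100,a],[x*100,y*100+1,a],[x*100,y*100,a+1.5]]),xatol=.005,fatol=.05)) for a in(0.,3.,6.)),key=lambda r:r.fun)
        print(cams,np.round(best.x*[.01,.01,10],4),round(best.fun,1),[round(L.sum()) for _,_,L in tg])
# rack
c=seg["top"][1]
loc=np.array([[-.1,.075,0],[-.1,-.075,0],[0,.075,0],[0,-.075,0],[.002,.075,.044],[.002,-.075,.044]])
o=lambda a:np.array(a)/2.8+[220,100]-.32
px=o([[335,184],[373,369],[448,167],[488,347],[474,153],[517,338]])
pr=lambda p,c:proj(c,loc@T_seat(*p)[:3,:3].T+T_seat(*p)[:3,3])
r=least_squares(lambda p:(pr(p,c)-px).ravel(),[.51,-.45,-100]) 
print(r.x,r.fun.reshape(-1,2).round(1))
im=seg["scene"][0][:,:,::-1].copy(); a=cv2.resize(im[130:290,210:430],None,fx=3.6,fy=3.6,interpolation=cv2.INTER_CUBIC)
for q in pr(r.x,seg["scene"][1]): cv2.circle(a,tuple(np.round((q-[210,130]+.5)*3.6).astype(int)),3,(0,0,255),1)
cv2.imwrite("pics/sc_rack.png",a)
E
```

```text
('top',) [ 0.6392 -0.1974 47.8035] 468.0 [808]
('scene',) [ 0.6423 -0.1988 60.1907] 445.4 [848]
('top', 'scene') [ 0.6407 -0.1981 54.0998] 931.0 [808, 848]
('top',) [ 0.4162 -0.1903 77.0533] 15.1 [338]
('scene',) [ 0.4154 -0.1922 77.6228] 21.1 [516]
('top', 'scene') [ 0.4157 -0.1912 76.9188] 57.1 [338, 516]
[  0.51852846  -0.44084831 -79.76274341] [[-0.3 -0.5]
 [ 0.3  0.5]
 [ 0.  -0.5]
 [ 0.1 -0.1]
 [-0.  -0.6]
 [-0.1  1.1]]
```

View pics/sc_rack.png

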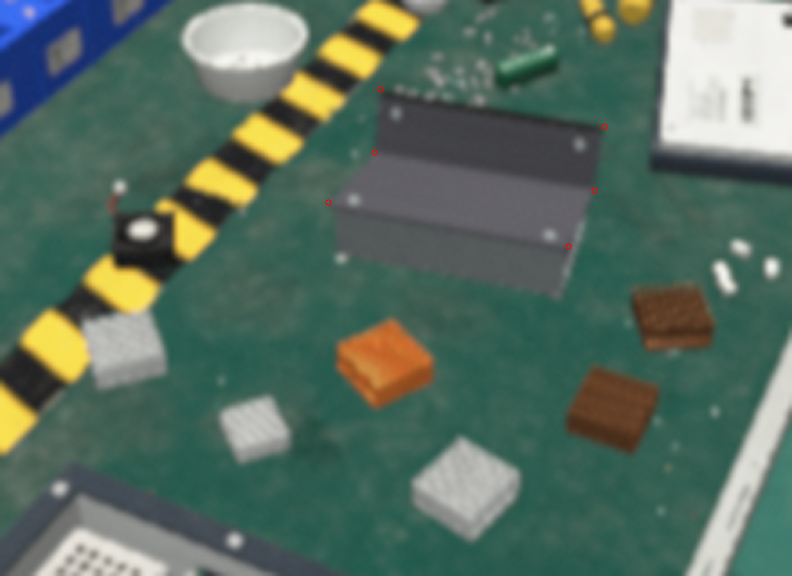

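The predicted rack corners (red) land on the rack's corners in the scene view, so the rack pose is good to 1–2 mm. For sink A I need a segmentation that leaves out the yellow stripe.

```bash
cat >> h.py <<'E'
def fit(ims,x,y,uv,z=0,S0=60,r=20,a0=(0.,3.,6.)):
    tg=[]
    for n,(u0,v0) in uv.items():
        im=ims[n];c=cal(n);hsv=cv2.cvtColor(im,cv2.COLOR_RGB2HSV).astype(float);sl=(slice(v0-r,v0+r),slice(u0-r,u0+r))
        L=np.clip((S0+15-hsv[sl][:,:,1])/30,0,1)*np.clip((hsv[sl][:,:,2]-85)/40,0,1); tg.append((c,sl,L))
    f=lambda p:sum(np.abs(sil(c,box(p[0]/100,p[1]/100,p[2]*10)+[0,0,z])[sl]-L).sum() for c,sl,L in tg)
    b=min((minimize(f,[x*100,y*100,a],method="Nelder-Mead",options=dict(initial_simplex=np.array([[x*100,y*100,a],[x*100+1,y*100,a],[x*100,y*100+1,a],[x*100,y*100,a+1.5]]),xatol=.005,fatol=.05)) for a in a0),key=lambda q:q.fun)
    return np.round(b.x*[.01,.01,10],4),round(b.fun,1),[round(L.sum()) for _,_,L in tg]
RACK=(.5185,-.4408,-79.8)
def go(*targets):
    """relative move numbers from the measured pose to (pos, tool_y azimuth deg, tilt into seat?)"""
    o=env.get_obs(); R0=R.from_euler('xyz',o["tool_rot"],degrees=True); p0=o["tool_pos"]
    print("t",o["time_s"],"pos",p0.round(4),"rot",o["tool_rot"].round(1),"q",o["qpos"].round(0),"F",o["force"].round(1),"w",round(o["grip_width"],4))
    for p,Rt in targets:
        d=R0.inv().apply(np.array(p)-p0)/.2; w=(R0.inv()*Rt).as_rotvec()/1.5
        print(np.round(d,4).tolist(),np.round(w,4).tolist(),"mm",round(np.linalg.norm(d)*200),"deg",round(np.degrees(np.linalg.norm(w)*1.5),1))
def down(ay): return R.from_euler('xyz',[180,0,ay+90],degrees=True)   # tool y at azimuth ay
def seat(p):  # seat-frame point -> world, and tool orientation square to deck, y along +seat y
    T=T_seat(*RACK); return T[:3,:3]@np.array(p)+T[:3,3], R.from_matrix(T[:3,:3]@np.diag([-1,1,-1]))
E
python3 - <<'E'
from h import *
ims={n:cv2.cvtColor(cv2.imread(f"pics/{n}0.png"),cv2.COLOR_BGR2RGB) for n in("scene","top")}
for x,y,uv in[(.637,-.196,{"top":(278,142),"scene":(246,225)}),(.408,-.19,{"top":(277,242),"scene":(341,266)})]:
    for k in({"top":uv["top"]},{"scene":uv["scene"]},uv): print(list(k),*fit(ims,x,y,k))
print(seat([-.02,0,0])[1].as_matrix().round(2).tolist())
go(([.45,.45,.30],down(45)),([.58,.2,.30],down(20)),([.56,0,.3],down(0)),([.416,-.191,.12],down(-13.1)))
E
```

```text
['top'] [ 0.6377 -0.198  46.9436] 62.0 [392]
['scene'] [ 0.6374 -0.1993 45.9395] 43.2 [421]
['top', 'scene'] [ 0.6377 -0.199  45.5349] 111.3 [392, 421]
['top'] [  0.4163  -0.1899 -15.3102] 39.1 [386]
['scene'] [  0.4155  -0.1921 -12.8861] 26.9 [566]
['top', 'scene'] [ 0.4156 -0.1913 77.2743] 77.4 [386, 566]
[[-0.17, 0.98, -0.05], [0.95, 0.18, 0.27], [0.28, 0.0, -0.96]]
t 0.3 pos [0.2767 0.588  0.2222] rot [-180.     0.   154.8] q [-64.  18.  -4.  83.   1.  79.  -3.] F [-0.5 -0.5 -0.3] w 0.0869
[-1.0778, -0.2556, -0.3887] [-0.0004, 0.0001, 0.2304] mm 235 deg 19.8
[-2.1981, -1.11, -0.3881] [-0.0004, 0.0002, 0.5213] mm 499 deg 44.8
[-2.5333, -2.0575, -0.3876] [-0.0003, 0.0003, 0.754] mm 657 deg 64.8
[-2.2883, -3.2276, 0.5131] [-0.0003, 0.0003, 0.9065] mm 798 deg 77.9
```

Call:
apply_moves(moves=[[-0.3,-0.05,-0.39,0,0,0.1,1],[-1,-0.25,-0.39,0,0,0.23,1],[-1,-0.25,-0.39,0,0,0.23,1],[-1,-0.25,-0.39,0,0,0.23,1],[-1,-0.25,-0.39,0,0,0.23,1],[-1,-0.25,-0.39,0,0,0.23,1],[-1,-0.25,-0.39,0,0,0.23,1]])

```text
time_s: 1.0
tool_pos: [0.4368, 0.4574, 0.3007]
tool_rot: [180.0, -0.0, 134.9]
force: [-0.3, 0.2, -0.1]
grip_width: 0.0876
grasp_force: 0.0
```

```bash
python3 - <<'E'
from h import *
go(([.57,.29,.30],down(25)),([.59,.18,.30],down(10)))
E
```

```text
t 1.0 pos [0.4368 0.4574 0.3007] rot [180.   -0.  134.9] q [-52.  15.   5.  79.  -1.  86.  -3.] F [-0.3  0.2 -0.1] w 0.0876
[-1.063, -0.1199, 0.0026] [0.0001, -0.0005, 0.232] mm 214 deg 19.9
[-1.5229, -0.4377, 0.0022] [0.0, -0.0005, 0.4066] mm 317 deg 34.9
```

Call:
apply_moves(moves=[[-1,-0.6,0,0,0,0.4,1],[-1,-0.6,0,0,0,0.4,1],[-1,-0.6,0,0,0,0.4,1],[-1,-0.6,0,0,0,0.4,1],[-1,-0.6,0,0,0,0.4,1],[-1,-0.6,0,0,0,0.4,1],[-1,-0.6,0,0,0,0.4,1]])

```text
time_s: 1.7
tool_pos: [0.4923, 0.233, 0.3005]
tool_rot: [-180.0, -0.1, 100.8]
force: [-0.2, 0.6, 0.2]
grip_width: 0.0869
grasp_force: 0.0
```

```bash
python3 - <<'E'
from h import *
go(([.46,0,.26],down(-13)),([.416,-.191,.12],down(-13)))
E
```

```text
t 1.7 pos [0.4923 0.233  0.3005] rot [-1.800e+02 -1.000e-01  1.008e+02] q [-42.   4.  15.  92.  -1.  85. -16.] F [-0.2  0.6  0.2] w 0.0869
[-1.1146, -0.3757, 0.2009] [-0.0004, -0.0008, 0.2764] mm 239 deg 23.8
[-2.0127, -0.7698, 0.8998] [-0.0004, -0.0008, 0.2764] mm 467 deg 23.8
```

Call:
apply_moves(moves=[[-1,-0.37,0,0,0,0.276,1],[-1,-0.37,0.1,0,0,0.276,1],[-1,-0.37,0.2,0,0,0.276,1],[-1,-0.37,0.2,0,0,0.276,1],[-1,-0.37,0.2,0,0,0.276,1],[-1,-0.37,0.2,0,0,0.276,1]])

```text
time_s: 2.3
tool_pos: [0.4566, 0.0209, 0.2599]
tool_rot: [-179.9, 0.0, 76.9]
force: [0.6, -0.1, 0.3]
grip_width: 0.087
grasp_force: 0.0
```

```bash
python3 - <<'E'
from h import *
go(([.416,-.191,.07],down(-13)),([.416,-.191,.003],down(-13)))
E
```

```text
t 2.3 pos [0.4566 0.0209 0.2599] rot [-179.9    0.    76.9] q [-33.  -8.  25. 106.   3.  81. -22.] F [ 0.6 -0.1  0.3] w 0.087
[-1.0778, 0.0438, 0.9495] [-0.0008, 0.0001, -0.0012] mm 287 deg 0.1
[-1.0777, 0.0442, 1.2845] [-0.0008, 0.0001, -0.0012] mm 335 deg 0.1
```

Call:
apply_moves(moves=[[-0.25,0.04,0,0,0,0,1],[-0.5,0.04,0,0,0,0,1],[-0.75,0.04,0,0,0,0,1],[-1,0.04,0.1,0,0,0,1],[-1,0.04,0.3,0,0,0,1],[-1,0.04,0.5,0,0,0,1],[-1,0.04,0.7,0,0,0,1],[-1,0.04,0.8,0,0,0,1],[-1,0.04,0.8,0,0,0,1],[-1,0.04,0.8,0,0,0,1]])

```text
time_s: 3.3
tool_pos: [0.4216, -0.1736, 0.1012]
tool_rot: [180.0, 0.0, 77.2]
force: [0.4, 0.2, 0.1]
grip_width: 0.0867
grasp_force: 0.0
```

```bash
python3 - <<'E'
from h import *
go(([.416,-.191,.05],down(-13)),([.416,-.191,.003],down(-13)))
ims={n:viewer.read_camera(n) for n in("scene","top")}
for n in ims: print(n,[(np.round(m["location"]).tolist(),round(m["conf"],2)) for m in boxes_of(n,"heat_sink_1")])
E
```

```text
t 3.3 pos [ 0.4216 -0.1736  0.1012] rot [180.    0.   77.2] q [-23.  -1.  43. 119.   1.  61.   6.] F [0.4 0.2 0.1] w 0.0867
[-0.0911, -0.0082, 0.2561] [0.0003, 0.0003, 0.0018] mm 54 deg 0.2
[-0.091, -0.0083, 0.4911] [0.0003, 0.0003, 0.0018] mm 100 deg 0.2
scene [([340.0, 264.0], 0.75), ([244.0, 224.0], 0.7), ([317.0, 230.0], 0.69), ([377.0, 242.0], 0.59), ([400.0, 218.0], 0.57)]
top [([320.0, 259.0], 0.82), ([280.0, 242.0], 0.71), ([358.0, 262.0], 0.71), ([304.0, 204.0], 0.67), ([279.0, 143.0], 0.63)]
```

Call:
apply_moves(moves=[[-0.09,-0.01,0.1,0,0,0,1],[-0.09,-0.01,0.25,0,0,0,1],[-0.09,-0.01,0.33,0,0,0,1],[-0.09,-0.01,0.41,0,0,0,1],[-0.09,-0.01,0.48,0,0,0,1],[-0.09,-0.01,0.48,0,0,0,1],[-0.09,-0.01,0.48,0,0,0,0.4],[-0.09,-0.01,0.48,0,0,0,0.3],[-0.09,-0.01,0.48,0,0,0,0.3],[-0.09,-0.01,0.48,0,0,0,0.3],[-0.09,-0.01,0.48,0,0,0,0.3],[-0.09,-0.01,0.48,0,0,0,0.3]], grip_force=20)

```text
time_s: 4.7
tool_pos: [0.4142, -0.1924, 0.0047]
tool_rot: [180.0, -0.0, 76.9]
force: [0.3, 0.7, -0.5]
grip_width: 0.0472
grasp_force: 0.0
```

```bash
python3 - <<'E'
from h import *
go(([.416,-.191,.003],down(-13)))
im=viewer.read_camera("scene"); cv2.imwrite("pics/g1.png",cv2.resize(im[150:350,200:480,::-1],None,fx=2.5,fy=2.5))
E
```

```text
t 4.7 pos [ 0.4142 -0.1924  0.0047] rot [180.   -0.   76.9] q [-20.  10.  44. 124. -10.  49.  17.] F [ 0.3  0.7 -0.5] w 0.0472
[0.0088, 0.0074, 0.0086] [0.0003, -0.0001, -0.0007] mm 3 deg 0.1
```

View pics/g1.png

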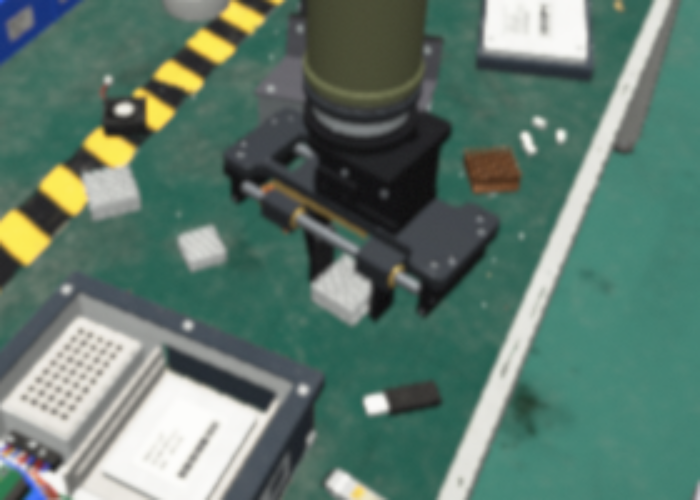

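The sink sits between the fingers, which are still closing (47 mm).

Call:
apply_moves(moves=[[0,0,0,0,0,0,0.3],[0,0,0,0,0,0,0.3],[0,0,0,0,0,0,0.3],[0,0,0,0,0,0,0.3],[0,0,-0.15,0,0,0,0.3],[0,0,-0.3,0,0,0,0.3],[0,0,-0.5,0,0,0,0.3],[0,0,-0.7,0,0,0,0.3],[0,0,-0.7,0,0,0,0.3]], grip_force=20)

```text
time_s: 5.65
tool_pos: [0.4175, -0.1937, 0.1494]
tool_rot: [179.4, -0.1, 76.9]
force: [0.2, 0.2, 0.1]
grip_width: 0.0399
grasp_force: 20.0
```

```bash
python3 - <<'E'
from h import *
go(seat([-.026,0,.10]),seat([-.026,0,.03]))
E
```

```text
t 5.65 pos [ 0.4175 -0.1937  0.1494] rot [ 1.794e+02 -1.000e-01  7.690e+01] q [-24.  -5.  44. 116.   4.  67.   6.] F [0.2 0.2 0.1] w 0.0399
[-1.102, 0.7753, 0.1361] [0.0445, 0.1843, -0.268] mm 271 deg 28.2
[-1.0137, 0.7338, 0.4723] [0.0445, 0.1843, -0.268] mm 268 deg 28.2
```

Call:
apply_moves(moves=[[-0.2,0.2,0,0.01,0.05,-0.1,0.3],[-0.5,0.4,0,0.04,0.18,-0.27,0.3],[-0.7,0.6,0,0.0445,0.184,-0.268,0.3],[-0.9,0.77,0.05,0.0445,0.184,-0.268,0.3],[-1,0.77,0.1,0.0445,0.184,-0.268,0.3],[-1,0.77,0.1,0.0445,0.184,-0.268,0.3],[-1,0.77,0.1,0.0445,0.184,-0.268,0.3],[-1,0.77,0.1,0.0445,0.184,-0.268,0.3]])

```text
time_s: 6.45
tool_pos: [0.5167, -0.4264, 0.1199]
tool_rot: [-179.1, -16.1, 99.7]
force: [-0.4, -0.3, -0.6]
grip_width: 0.0396
grasp_force: 20.0
```

```bash
python3 - <<'E'
from h import *
go(seat([-.026,0,.06]),seat([-.026,0,.03]),seat([-.026,0,.0055]))
im=viewer.read_camera("top"); cv2.imwrite("pics/p1.png",cv2.resize(im[80:310,230:500,::-1],None,fx=2.5,fy=2.5))
E
```

```text
t 6.45 pos [ 0.5167 -0.4264  0.1199] rot [-179.1  -16.1   99.7] q [ 14.  42.  46.  75. -34.  91.  70.] F [-0.4 -0.3 -0.6] w 0.0396
[-0.078, -0.001, 0.16] [-0.0092, -0.001, -0.0058] mm 36 deg 0.9
[-0.0782, 0.001, 0.31] [-0.0092, -0.001, -0.0058] mm 64 deg 0.9
[-0.0784, 0.0027, 0.4325] [-0.0092, -0.001, -0.0058] mm 88 deg 0.9
```

Call:
apply_moves(moves=[[-0.04,0,0.1,-0.009,0,-0.006,0.3],[-0.078,0,0.2,-0.009,0,-0.006,0.3],[-0.078,0,0.28,-0.009,0,-0.006,0.3],[-0.078,0,0.34,-0.009,0,-0.006,0.3],[-0.078,0,0.38,-0.009,0,-0.006,0.3],[-0.078,0,0.4,-0.009,0,-0.006,0.3],[-0.078,0,0.4,-0.009,0,-0.006,0.3]])

```text
time_s: 7.2
tool_pos: [0.5169, -0.4145, 0.0433]
tool_rot: [179.7, -16.2, 100.6]
force: [-0.6, -0.6, -1.5]
grip_width: 0.0394
grasp_force: 20.0
```

```bash
python3 - <<'E'
from h import *
T=T_seat(*RACK); o=env.get_obs(); print("seat",(T[:3,:3].T@(o["tool_pos"]-T[:3,3])).round(4),(T[:3,:3].T@o["force"]).round(2))
go(seat([-.026,0,.0055]))
im=viewer.read_camera("scene"); cv2.imwrite("pics/p2.png",cv2.resize(im[100:280,240:450,::-1],None,fx=3.5,fy=3.5))
E
```

```text
seat [-0.0316  0.0031  0.0151] [ 0.94 -0.67 -1.31]
t 7.2 pos [ 0.5169 -0.4145  0.0433] rot [179.7 -16.2 100.6] q [ 14.  44.  44.  80. -37.  83.  73.] F [-0.6 -0.6 -1.5] w 0.0394
[-0.0279, -0.016, 0.0481] [0.0027, -0.0015, 0.0046] mm 12 deg 0.5
```

View pics/p2.png

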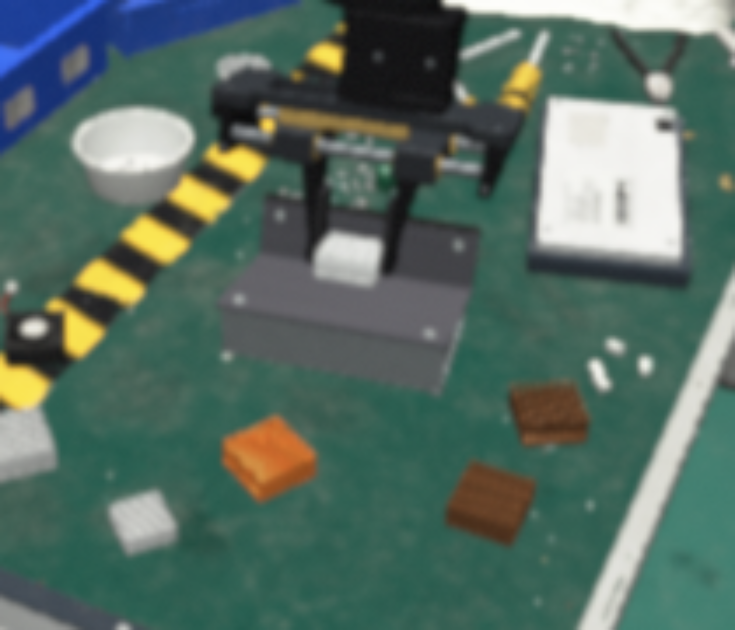

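The sink hangs over the deck, level with it and facing the backstop. I'll check the reading again, then lower it.

```bash
cat >> h.py <<'E'
def st():
    T=T_seat(*RACK); o=env.get_obs(); print(round(o["time_s"],2),"seat",(T[:3,:3].T@(o["tool_pos"]-T[:3,3])).round(4),"F",(T[:3,:3].T@o["force"]).round(2),"w",o["grip_width"].round(4))
E
python3 - <<'E'
from h import *
for i in range(3): st(); viewer.read_camera("top")
go(seat([-.026,0,.0055]))
E
```

```text
Traceback (most recent call last):
  File "h.py", line 52, in st
    T=T_seat(*RACK); o=env.get_obs(); print(round(o["time_s"],2),"seat",(T[:3,:3].T@(o["tool_pos"]-T[:3,3])).round(4),"F",(T[:3,:3].T@o["force"]).round(2),"w",o["grip_width"].round(4))
                                                                                                                                                               ^^^^^^^^^^^^^^^^^^^^^
AttributeError: 'float' object has no attribute 'round'
```

```bash
sed -i 's/o\["grip_width"\].round(4))/round(o["grip_width"],4))/' h.py
python3 - <<'E'
from h import *
for i in range(3): st(); viewer.read_camera("top")
go(seat([-.026,0,.0055]))
E
```

```text
7.25 seat [-0.0312  0.0031  0.0158] F [-0.16  0.23 -0.69] w 0.04
7.3 seat [-0.0309  0.0031  0.0162] F [-0.34 -0.32 -0.68] w 0.0401
7.35 seat [-0.0308  0.003   0.0163] F [-0.16  0.21 -0.47] w 0.0395
t 7.4 pos [ 0.517  -0.4156  0.0442] rot [179.6 -16.1 100.6] q [ 14.  44.  44.  80. -37.  83.  73.] F [ 0.5 -1.  -0.1] w 0.0401
[-0.0237, -0.0154, 0.0539] [0.0033, -0.0005, 0.0043] mm 12 deg 0.5
```

Call:
apply_moves(moves=[[-0.01,-0.01,0.015,0.003,0,0.004,0.3],[-0.02,-0.015,0.03,0.003,0,0.004,0.3],[-0.02,-0.015,0.04,0.003,0,0.004,0.3],[-0.02,-0.015,0.047,0.003,0,0.004,0.3],[-0.02,-0.015,0.052,0.003,0,0.004,0.3],[-0.02,-0.015,0.052,0.003,0,0.004,0.3],[-0.02,-0.015,0.052,0.003,0,0.004,0.3]])

```text
time_s: 8.1
tool_pos: [0.5141, -0.4165, 0.0323]
tool_rot: [-180.0, -16.2, 100.2]
force: [-0.7, 0.3, -1.3]
grip_width: 0.0399
grasp_force: 20.0
```

```bash
python3 - <<'E'
from h import *
for i in range(3): st(); viewer.read_camera("top")
E
```

```text
8.1 seat [-0.0271  0.      0.005 ] F [-0.06 -0.67 -1.32] w 0.0399
8.15 seat [-0.0272  0.      0.005 ] F [-0.09  0.32  0.51] w 0.0397
8.2 seat [-0.0272  0.      0.0049] F [ 0.69  0.78 -0.97] w 0.0399
```

Call:
apply_moves(moves=[[-0.01,0,0,0,0,0,0.3],[-0.02,0,0,0,0,0,0.3],[-0.03,0,0,0,0,0,0.3],[-0.035,0,0,0,0,0,0.3],[-0.04,0,0,0,0,0,0.3],[-0.04,0,0,0,0,0,0.3]])

```text
time_s: 8.85
tool_pos: [0.5153, -0.4243, 0.03]
tool_rot: [-180.0, -16.1, 100.2]
force: [-0.2, -0.2, -0.5]
grip_width: 0.0401
grasp_force: 20.0
```

```bash
python3 - <<'E'
from h import *
for i in range(3): st(); viewer.read_camera("top")
E
```

```text
8.85 seat [-0.0189 -0.0002  0.0049] F [ 0.28 -0.26 -0.4 ] w 0.0401
8.9 seat [-0.019  -0.0001  0.0049] F [-0.33  0.56 -0.33] w 0.0395
8.95 seat [-0.0191 -0.0001  0.0049] F [ 0.78  0.05 -0.79] w 0.0396
```

Call:
apply_moves(moves=[[-0.005,0,0,0,0,0,0.3],[-0.01,0,0,0,0,0,0.3],[-0.013,0,0,0,0,0,0.3],[-0.013,0,0,0,0,0,0.3]])

```text
time_s: 9.4
tool_pos: [0.5157, -0.4246, 0.0299]
tool_rot: [-180.0, -16.4, 100.3]
force: [-2.0, 4.6, 4.5]
grip_width: 0.0395
grasp_force: 20.0
```

```bash
python3 - <<'E'
from h import *
for i in range(3): st(); viewer.read_camera("top")
E
```

```text
9.4 seat [-0.0185  0.0001  0.0049] F [-5.9  -1.12  2.96] w 0.0395
9.45 seat [-0.0185 -0.      0.0049] F [-6.92 -0.74  2.7 ] w 0.0398
9.5 seat [-0.0185  0.0001  0.0049] F [-7.11 -1.32  2.96] w 0.0398
```

Contact with the backstop at about 7 N. I'll ease the push and settle the sink onto the deck.

Call:
apply_moves(moves=[[0.006,0,0.003,0,0,0,0.3],[0.006,0,0.007,0,0,0,0.3],[0.006,0,0.01,0,0,0,0.3],[0.006,0,0.01,0,0,0,0.3]])

```text
time_s: 9.95
tool_pos: [0.5157, -0.4246, 0.0297]
tool_rot: [180.0, -16.2, 100.3]
force: [-3.1, 3.9, 10.3]
grip_width: 0.0402
grasp_force: 20.0
```

```bash
python3 - <<'E'
from h import *
for i in range(3): st(); viewer.read_camera("top")
E
```

```text
9.95 seat [-0.0185  0.0001  0.0048] F [-7.06 -2.4   8.68] w 0.0402
10.0 seat [-0.0185  0.0001  0.0048] F [-6.58 -2.11  7.87] w 0.0397
10.05 seat [-0.0185  0.0001  0.0048] F [-7.07 -2.    7.44] w 0.0399
```

Seated on both the deck and the backstop. Opening the fingers and retreating.

Call:
apply_moves(moves=[[0,0,-0.005,0,0,0,0.8],[0,0,-0.005,0,0,0,0.8],[0,0,-0.005,0,0,0,0.8],[0,0,-0.005,0,0,0,0.8],[0,0,-0.005,0,0,0,0.8],[0,0,-0.05,0,0,0,0.8],[0,0,-0.1,0,0,0,0.8],[0,0,-0.25,0,0,0,1],[0.1,0,-0.45,0,0,0,1],[0.2,0,-0.6,0,0,0,1],[0.2,0,-0.6,0,0,0,1],[0.2,0,-0.6,0,0,0,1]])

```text
time_s: 11.3
tool_pos: [0.5152, -0.4206, 0.1561]
tool_rot: [179.9, -16.0, 100.3]
force: [0.9, 0.9, 0.5]
grip_width: 0.0865
grasp_force: 0.0
```

```bash
python3 - <<'E'
from h import *
st()
go(([.6377,-.1985,.14],down(46)),([.6377,-.1985,.14],down(-44)))
im=viewer.read_camera("scene"); cv2.imwrite("pics/p3.png",cv2.resize(im[100:280,240:450,::-1],None,fx=3.5,fy=3.5))
E
```

```text
11.3 seat [-0.0573  0.0003  0.1252] F [-0.8   1.02  0.3 ] w 0.0865
t 11.3 pos [ 0.5152 -0.4206  0.1561] rot [179.9 -16.  100.3] q [ 14.  39.  46.  74. -33.  93.  70.] F [0.9 0.9 0.5] w 0.0865
[0.9232, 0.7999, 0.3504] [0.0595, -0.1797, -0.4132] mm 254 deg 39.1
[0.9232, 0.7999, 0.3504] [-0.0868, -0.1727, 0.627] mm 254 deg 56.4
```

View pics/p3.png

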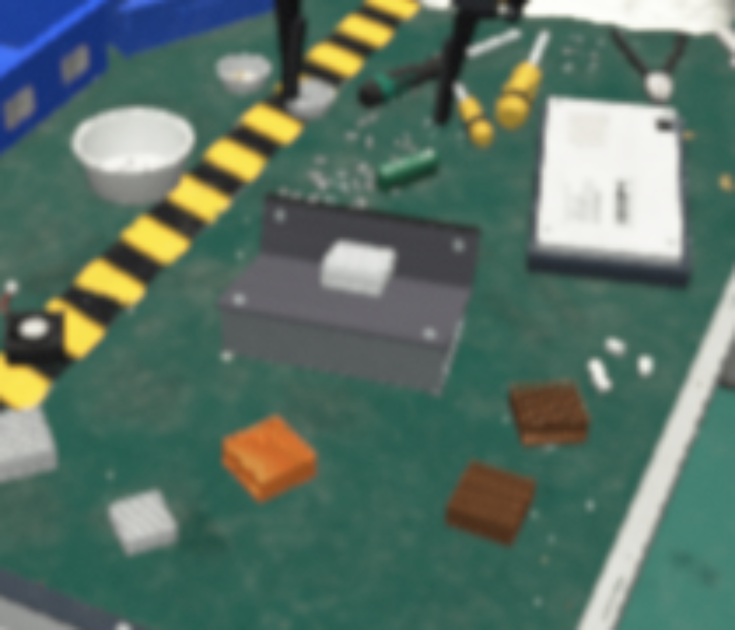

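The first sink lies flat against the backstop, at about (358,267) in the crop. Next is the second sink.

Call:
apply_moves(moves=[[0.1,0.1,0,0.01,-0.05,-0.1,1],[0.3,0.3,0,0.02,-0.1,-0.2,1],[0.5,0.5,0.1,0.04,-0.15,-0.3,1],[0.923,0.8,0.35,0.0595,-0.18,-0.413,1],[0.923,0.8,0.35,0.0595,-0.18,-0.413,1],[0.923,0.8,0.35,0.0595,-0.18,-0.413,1],[0.923,0.8,0.35,0.0595,-0.18,-0.413,1],[0.923,0.8,0.35,0.0595,-0.18,-0.413,1],[0.923,0.8,0.35,0.0595,-0.18,-0.413,1],[0.923,0.8,0.35,0.0595,-0.18,-0.413,1]])

```text
time_s: 12.35
tool_pos: [0.6362, -0.2006, 0.1383]
tool_rot: [-179.9, -0.1, 135.7]
force: [-0.4, 0.4, 0.7]
grip_width: 0.0872
grasp_force: 0.0
```

```bash
python3 - <<'E'
from h import *
viewer.read_camera("top");go(([.6377,-.1985,.05],down(46)),([.6377,-.1985,.0045],down(46)))
E
```

```text
t 12.4 pos [ 0.6364 -0.2003  0.1384] rot [-1.799e+02 -1.000e-01  1.358e+02] q [-16.  28.  42.  88. -19.  72.  75.] F [ 0.1 -1.3 -0. ] w 0.0868
[0.0005, 0.0116, 0.4418] [-0.0008, -0.0017, -0.0027] mm 88 deg 0.3
[-0.0001, 0.0119, 0.6693] [-0.0008, -0.0017, -0.0027] mm 134 deg 0.3
```

Call:
apply_moves(moves=[[0,0.012,0.2,0,0,0,1],[0,0.012,0.4,0,0,0,1],[0,0.012,0.5,0,0,0,1],[0,0.012,0.58,0,0,0,1],[0,0.012,0.63,0,0,0,1],[0,0.012,0.665,0,0,0,1],[0,0.012,0.665,0,0,0,0.7],[0,0.012,0.665,0,0,0,0.6],[0,0.012,0.665,0,0,0,0.6]])

```text
time_s: 13.3
tool_pos: [0.6394, -0.1961, 0.0064]
tool_rot: [180.0, -0.1, 136.0]
force: [0.8, 0.3, -1.1]
grip_width: 0.0705
grasp_force: 0.0
```

```bash
python3 - <<'E'
from h import *
viewer.read_camera("top");go(([.6377,-.1985,.0045],down(46)))
E
```

```text
t 13.35 pos [ 0.6393 -0.196   0.0063] rot [ 1.80e+02 -1.00e-01  1.36e+02] q [-14.  36.  38.  93. -25.  60.  78.] F [ 0.5  0.1 -0.6] w 0.0668
[-0.003, -0.0143, 0.0088] [0.0003, -0.0011, -0.0002] mm 3 deg 0.1
```

Call:
apply_moves(moves=[[0,-0.014,0.007,0,0,0,0.3],[0,-0.014,0.007,0,0,0,0.3],[0,-0.014,0.007,0,0,0,0.3],[0,-0.014,0.007,0,0,0,0.3],[0,-0.014,0.007,0,0,0,0.3],[0,-0.014,0.007,0,0,0,0.3],[0,-0.014,0.007,0,0,0,0.3],[0,-0.014,0.007,0,0,0,0.3],[0,-0.014,0.007,0,0,0,0.3],[0,-0.014,0.007,0,0,0,0.3]], grip_force=20)

```text
time_s: 14.35
tool_pos: [0.6366, -0.1979, 0.0039]
tool_rot: [-180.0, -0.2, 136.0]
force: [-0.7, -0.3, 2.4]
grip_width: 0.0398
grasp_force: 19.9
```

```bash
python3 - <<'E'
from h import *
go(([.6377,-.1985,.16],down(46)))
E
```

```text
t 14.35 pos [ 0.6366 -0.1979  0.0039] rot [-180.    -0.2  136. ] q [-13.  36.  38.  94. -25.  60.  78.] F [-0.7 -0.3  2.4] w 0.0398
[-0.0037, 0.0014, -0.7806] [-0.0004, -0.002, -0.0003] mm 156 deg 0.2
```

Call:
apply_moves(moves=[[0,0,-0.05,0,0,0,0.3],[0,0,-0.2,0,0,0,0.3],[0,0,-0.45,0,0,0,0.3],[0,0,-0.7,0,0,0,0.3],[0,0,-0.8,0,0,0,0.3],[0,0,-0.8,0,0,0,0.3],[0,0,-0.8,0,0,0,0.3]])

```text
time_s: 15.05
tool_pos: [0.637, -0.1979, 0.1641]
tool_rot: [180.0, -0.2, 136.0]
force: [-1.6, 0.2, -1.7]
grip_width: 0.0401
grasp_force: 19.9
```

```bash
python3 - <<'E'
from h import *
viewer.read_camera("top"); go(seat([-.040,0,.11]))
E
```

```text
t 15.1 pos [ 0.6364 -0.1976  0.1629] rot [-179.9   -0.3  136. ] q [-16.  27.  43.  86. -18.  75.  74.] F [ 0.   0.8 -0.3] w 0.0399
[-0.3889, -1.2603, 0.13] [-0.0599, 0.1778, 0.4133] mm 265 deg 39.0
```

Call:
apply_moves(moves=[[-0.1,-0.2,0,-0.01,0.05,0.1,0.3],[-0.2,-0.4,0,-0.03,0.1,0.2,0.3],[-0.3,-0.65,0,-0.045,0.14,0.3,0.3],[-0.39,-1,0.05,-0.06,0.178,0.413,0.3],[-0.39,-1,0.05,-0.06,0.178,0.413,0.3],[-0.39,-1,0.05,-0.06,0.178,0.413,0.3],[-0.39,-1,0.05,-0.06,0.178,0.413,0.3],[-0.39,-1,0.05,-0.06,0.178,0.413,0.3],[-0.39,-1,0.05,-0.06,0.178,0.413,0.3]])

```text
time_s: 16.0
tool_pos: [0.5556, -0.3938, 0.1533]
tool_rot: [179.9, -16.1, 100.5]
force: [0.6, 0.0, -0.3]
grip_width: 0.0403
grasp_force: 19.9
```

```bash
python3 - <<'E'
from h import *
viewer.read_camera("top"); st(); go(seat([-.028,0,.06]),seat([-.028,0,.035]))
E
```

```text
16.05 seat [-0.0749  0.0447  0.1175] F [-0.22  0.07  0.03] w 0.0395
t 16.05 pos [ 0.5555 -0.394   0.1536] rot [179.9 -16.  100.5] q [ 11.  41.  46.  72. -35.  93.  66.] F [0.  0.2 0.1] w 0.0395
[-0.2335, -0.2251, 0.2873] [0.0007, -0.0001, 0.003] mm 87 deg 0.3
[-0.2335, -0.2252, 0.4123] [0.0007, -0.0001, 0.003] mm 105 deg 0.3
```

Call:
apply_moves(moves=[[-0.1,-0.1,0,0,0,0.003,0.3],[-0.22,-0.22,0.1,0,0,0.003,0.3],[-0.23,-0.225,0.25,0,0,0.003,0.3],[-0.23,-0.225,0.33,0,0,0.003,0.3],[-0.23,-0.225,0.38,0,0,0.003,0.3],[-0.23,-0.225,0.4,0,0,0.003,0.3],[-0.23,-0.225,0.4,0,0,0.003,0.3],[-0.23,-0.225,0.4,0,0,0.003,0.3]])

```text
time_s: 16.85
tool_pos: [0.5148, -0.4261, 0.0652]
tool_rot: [179.9, -15.9, 100.1]
force: [-0.0, -0.3, 0.4]
grip_width: 0.0398
grasp_force: 19.9
```

```bash
python3 - <<'E'
from h import *
viewer.read_camera("top"); st(); go(seat([-.022,0,.0245]))
im=viewer.read_camera("scene"); cv2.imwrite("pics/p4.png",cv2.resize(im[100:220,280:420,::-1],None,fx=5,fy=5))
E
```

```text
16.9 seat [-0.0268 -0.0013  0.0393] F [ 0.6  -0.52 -0.76] w 0.0398
t 16.9 pos [ 0.5146 -0.4263  0.0652] rot [179.9 -15.9 100. ] q [ 14.  44.  45.  79. -36.  85.  73.] F [-0.4 -0.5 -0.9] w 0.0398
[-0.0241, 0.0064, 0.0743] [0.0015, 0.0015, -0.0019] mm 16 deg 0.2
```

View pics/p4.png

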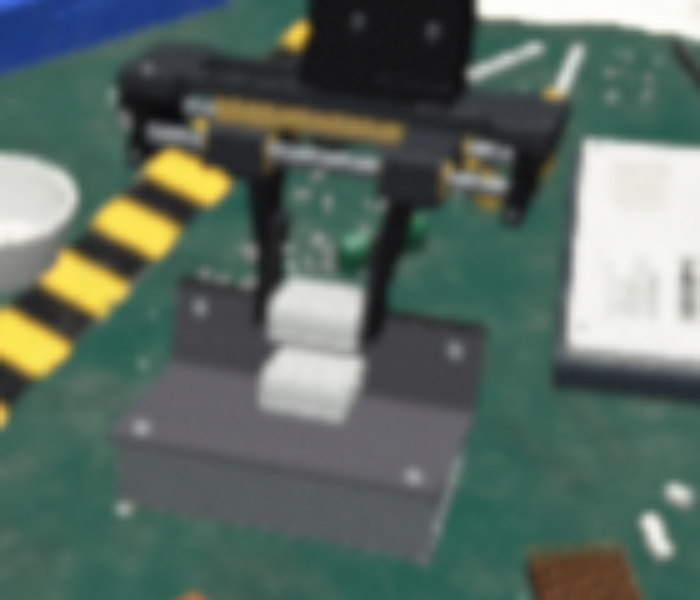

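The upper sink hangs just above the lower one, at about (315,315) over (312,385) in the crop. I'll lower it to about 2 mm clearance, then push it to the backstop.

Call:
apply_moves(moves=[[-0.01,0.006,0.02,0,0,0,0.3],[-0.012,0.006,0.04,0,0,0,0.3],[-0.012,0.006,0.055,0,0,0,0.3],[-0.012,0.006,0.066,0,0,0,0.3],[-0.012,0.006,0.074,0,0,0,0.3],[-0.012,0.006,0.074,0,0,0,0.3],[-0.012,0.006,0.074,0,0,0,0.3]])

```text
time_s: 17.65
tool_pos: [0.5147, -0.424, 0.0492]
tool_rot: [180.0, -16.0, 100.0]
force: [-0.2, 0.3, 0.5]
grip_width: 0.0399
grasp_force: 19.9
```

```bash
python3 - <<'E'
from h import *
for i in range(3): viewer.read_camera("top"); st()
E
```

```text
17.7 seat [-0.0246 -0.0007  0.0234] F [ 0.27 -0.07  0.41] w 0.0399
17.75 seat [-0.0245 -0.0007  0.0234] F [ 0.22 -0.37 -0.69] w 0.04
17.8 seat [-0.0246 -0.0007  0.0235] F [-0.4   0.31 -0.34] w 0.0401
```

Call:
apply_moves(moves=[[-0.01,0,0,0,0,0,0.3],[-0.02,0,0,0,0,0,0.3],[-0.027,0,0,0,0,0,0.3],[-0.034,0,0,0,0,0,0.3],[-0.034,0,0,0,0,0,0.3]])

```text
time_s: 18.3
tool_pos: [0.5156, -0.4262, 0.0481]
tool_rot: [-180.0, -16.6, 100.1]
force: [-3.9, 9.5, 6.3]
grip_width: 0.0398
grasp_force: 19.9
```

```bash
python3 - <<'E'
from h import *
for i in range(3): viewer.read_camera("top"); st()
E
```

```text
18.35 seat [-0.0221 -0.0003  0.0228] F [-11.52  -1.1    3.11] w 0.04
18.4 seat [-0.0221 -0.0003  0.0228] F [-11.77  -1.7    3.37] w 0.0401
18.45 seat [-0.0221 -0.0003  0.0228] F [-11.16  -1.42   3.51] w 0.0397
```

Contact at about 11 N. Easing the push and lowering the sink.

Call:
apply_moves(moves=[[0.008,0,0,0,0,0,0.3],[0.014,0,0.004,0,0,0,0.3],[0.014,0,0.008,0,0,0,0.3],[0.014,0,0.012,0,0,0,0.3],[0.014,0,0.012,0,0,0,0.3]])

```text
time_s: 18.95
tool_pos: [0.5156, -0.426, 0.0472]
tool_rot: [179.9, -16.2, 100.0]
force: [-1.7, 5.8, 8.4]
grip_width: 0.0401
grasp_force: 20.0
```

```bash
python3 - <<'E'
from h import *
for i in range(3): viewer.read_camera("top"); st()
E
```

```text
19.0 seat [-0.022  -0.0003  0.022 ] F [-7.96 -0.16  5.99] w 0.0398
19.05 seat [-0.022  -0.0003  0.022 ] F [-7.65 -1.28  6.25] w 0.0398
19.1 seat [-0.022  -0.0003  0.022 ] F [-8.17 -0.67  6.95] w 0.0397
```

Seated at z of about 0.018. Releasing.

Call:
apply_moves(moves=[[0.005,0,-0.003,0,0,0,0.8],[0.005,0,-0.003,0,0,0,0.8],[0.005,0,-0.003,0,0,0,0.8],[0.005,0,-0.003,0,0,0,0.8],[0.005,0,-0.003,0,0,0,0.8],[0.005,0,-0.003,0,0,0,0.8],[0.005,0,-0.05,0,0,0,0.8],[0.005,0,-0.1,0,0,0,0.8],[0.005,0,-0.25,0,0,0,0.8],[0.1,0,-0.45,0,0,0,1],[0.2,0,-0.7,0,0,0,1],[0.2,0,-0.7,0,0,0,1],[0.2,0,-0.7,0,0,0,1]])

```text
time_s: 20.4
tool_pos: [0.5158, -0.4286, 0.1945]
tool_rot: [179.8, -15.8, 100.0]
force: [0.6, -0.3, -0.4]
grip_width: 0.086
grasp_force: 0.0
```

```bash
python3 - <<'E'
from h import *
im=viewer.read_camera("scene"); st()
c=cal("scene"); a=cv2.resize(im[120:220,280:400,::-1],None,fx=6,fy=6,interpolation=cv2.INTER_CUBIC)
P=np.array([[i,j,k] for k in(0,.018,.036) for i,j in((-.04,-.02),(-.04,.02),(0,.02),(0,-.02))]); T=T_seat(*RACK)
for q in proj(c,P@T[:3,:3].T+T[:3,3]): cv2.circle(a,tuple(np.round((q-[280,120]+.5)*6).astype(int)),3,(0,0,255),1)
cv2.imwrite("pics/p5.png",a)
E
```

```text
20.45 seat [-0.0605 -0.0008  0.1619] F [-0.    0.84 -0.75] w 0.0865
```

View pics/p5.png

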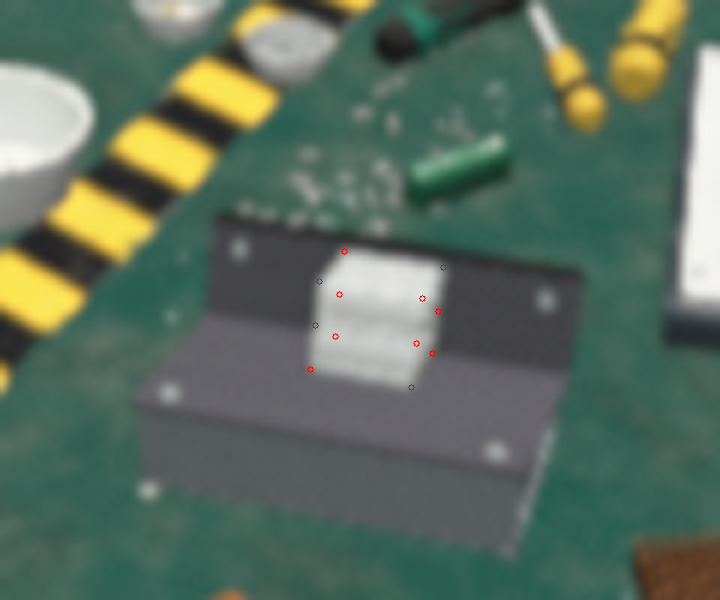

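The pile fills (310–443, 250–387) in the crop and matches the predicted corners of both sinks: flat, square and against the backstop. The gripper is clear, so I'm handing it in.

```bash
python3 -c "
from cell import env; print(env.sign_off())"
```

```text
the job is handed in; nothing more can be done
None
```

Both large heat sinks are on the rack as one pile, flat and square against the backstop in the last picture; I handed the job in at about 20.5 s, and no verdict came back.

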